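# Pass a printed collar through the go gauge

### The arm

A 6-joint arm with a two-finger parallel gripper is mounted at the origin on the work surface. World frame = base frame: x ahead of the robot, y to its left, z up, the work surface at z = 0. Lengths are in m, angles in degrees, forces in N, time in s.
With the tool pointing down it reaches from about 0.375 to 0.9 m from the base axis. Payload 3.1 kg.
Tool frame: the origin (TCP) lies on the centre line of the jaws, within the pads' length; the fingertips stand 25 mm ahead of it and the grasp point (between the pads) lies 6 mm ahead of it; z points along the fingers, y is the line along which they close (so a half turn about z gives the same grasp; the last joint's range is limited). The gripper opens to 87 mm and grips with 3 to 60 N. Pads are 19 mm wide; open, the fingers measure 117 mm over their backs; the gripper's body (75 mm by 190 mm) begins 51 mm behind the grasp point.
Start: joints at [-85.342, 30.224, 82.088, -0, 67.689, -10.227], TCP at [0.161, -0.604, 0.248] pointing down, gripper open.
Joint ranges: [-176.69, 176.69], [-43.24, 126.21], [12.49, 139.97], [-82, 262], [0, 151.66], [-163.58, 163.58]. Speed limits (degrees/s): [159.86, 159.86, 180, 180, 180, 180].

### API

Orientations are given as a 3x3 rotation matrix whose columns are the frame's x, y, z axes.
In Python, from rig import * gives the robot as it stands.
- The arm moves only by the tool step_arm, never from a script. Its argument "steps" is a list of rows, each a list of 7 numbers: the shift along the tool's x, y, z normalised to -1 to 1, where 1 is 0.3 m, then the turn, a rotation vector about the tool's x, y, z normalised to -1 to 1, where 1 is 45 degrees, then the gripper's target within -1 to 1 (shut at 1, half-way at 0, fully open at -1). A call has 1 to 8 rows; each row is the pose to reach, as a shift and turn from the pose commanded when the call began, along the tool's axes at that moment; what a row does not reach only later rows make up. A row lasts 1/12 s, in which the tool goes at most 41.7 mm and 7.16 degrees, less where a joint would pass 70% of its speed; a pose out of reach is approached as far as the arm can. A call with a number of a shift or a turn outside -1 to 1 is refused whole. A call with a gripper value outside its range is refused whole. The fingers move at their own pace and stop on an object; the grip force is fixed at half the most. Time passes only in rows, so rows that repeat a pose let the fingers close. It gives the time, the measured TCP pose, the force, the opening and the grip force at its end, in the units of the state.
- read_state(): the state, without advancing time (a new reading comes with each control period).
- capture(name): name is "scene" or "top" or "wrist"; returns a dict with "image" (400x640x3 uint8, red, green, blue), "vertical_fov" (degrees; the focal length in pixels is half the picture's height over the tangent of half this angle, whatever the lens; pixels are square), "cx", "cy" (the principal point, pixels), "world_from_camera" (4x4, takes a point from camera to world coordinates); the wrist camera has in their place "T_tool_cam" (4x4, takes a point from camera to tool coordinates, whose origin is the TCP and whose axes are the flange's). Camera axes: x right, y down, z forward; pixel columns grow to the right and rows downward; lengths in m; the calibration is good to about 2 mm. A picture is of the moment at which its call begins: read the wrist's pose just before it. There is no depth.
- hand_in(): hands the job in; it is judged then, once.
The state is a dict: "time_s": time; "joint_positions": joint angles; "qvel": joint speeds; "tau": joint torques, N m; "position": TCP position; "tcp_rot": TCP orientation; "force": force on the tool from outside, world axes, zero at the start; "moment": the same for the moment, N m; "opening": opening from 0.0 (shut) to 1.0 (fully open); "grasp_force": force on a finger pad.
Only numpy, scipy, OpenCV 4.12 (cv2) and the standard library are available. Lean on these libraries where they do the work, as an engineer would, in place of code of your own. Each camera call takes 0.05 s, during which the arm holds its last target. There are 200 camera calls.

### The job

Check the printed flanged collar in the go gauge: with the fingertips, push it across the plate, through the narrow gap between the two fixed metal blocks, until it rests against the stop bar on the far side. Only slide it: never lift or tip it. Leave the motor, the small ring, the jar and the scraper where they are.

Things in the scene. Friction and masses are not known exactly. Their poses are not given: they have to be found in the camera images.
- part: The printed part, dark green plastic, about 0.11 kg, loose on the plate: a round flange 80 mm in diameter and 18 mm thick, topped by a coaxial open collar 50 mm in diameter (wall 4 mm); 44 mm tall in all. Origin: centre of the underside; z up. It starts 95 to 125 mm before the middle of the gap, on the side away from the stop bar, and up to 35 mm off the gap's centre line.
- gauge: The go gauge, fixed: a bronze-coloured plate 4 mm thick on the table, own x -185 to +145 mm, own y +-145 mm, with two aluminium blocks and a stop bar bolted on. Its place and heading differ each time. Origin: on the table surface under the middle of the gap; own x runs along the gap the way the part must go, towards the stop bar; z up.
- gauge_gap (a point): Middle of the gap between the two fixed blocks, on the plate's upper face (4 mm above the table). Gap 84 mm wide: 2 mm more on each side than the flange. The blocks cover gauge own y +42 to +82 and -42 to -82 mm, own x -20 to +20 mm, and rise 24 mm above the plate; their upright edges at the gap are rounded at 10 mm radius.
- gauge_stop (a point): Middle of the stop bar's near face, at the plate's upper face, 115 mm past the middle of the gap. The bar is fixed, 80 mm long across the gap's centre line, 12 mm thick, 20 mm tall above the plate. When the part touches it, the part's centre is 40 mm before this face and wholly past the blocks.
- motor: Bystander, loose: a stepper motor, 42 x 42 x 40 mm with a thin shaft on top reaching 62 mm, standing on the plate outside and a little before the block on the own +y side of the gauge. Origin: centre of the underside.
- ring: Bystander, loose: a small printed ring, 36 mm outer diameter, 14 mm tall, lying on the plate beyond the block on the own -y side of the gauge. Origin: centre of the underside.
- jar: Bystander, loose: a small closed jar 36 mm in diameter and 50 mm tall, standing on the plate beyond the block on the own +y side of the gauge. Origin: centre of the underside.
- scraper: Bystander, loose: a scraper 280 mm long with a wooden handle (own -x half) and a blade 65 mm wide (+x end), 20 mm tall, lying on the table to the robot's left of the gauge. Origin: middle of its length, on the table.
Things that resemble listed ones, but are neither listed nor needed, are in the scene too. What is meant by the part is not blue, white or yellow, and is the larger of those in its own colour.

How it is judged:
By the outcome, as a careful person would: the job done as asked, in the order asked, and still so for the second after the job is handed in, with the robot touching nothing.
It also fails if it takes over 48 s, if anything falls off the work surface, if the arm or the gripper's body presses on something with over 40 N, if the wrist force passes 120 N, or if a joint passes its speed limit or range.

## Working session

There is one attempt and no reset: what is moved stays moved. The work goes in short steps, Python scripts to look and compute and a tool call to move; the robot and the scene stay as the last step left them, time stands still between calls to the robot, and variables do not carry over. Pictures are saved under pics/ and viewed, at most 10 in all, crops included, and the job is handed in when it is done.

Besides the shell and the picture viewer there is one more tool, called after "Call:" as name([rows], argument=value, ...), one row to a line, values as JSON. step_arm: Moves the arm, as the interface text tells. Scaled input: -1 to 1 covers 0.3 m each way for a shift and 45 degrees each way for a turn. Its arguments: {"type":"object","properties":{"steps":{"type":"array"}},"required":["steps"]}

```bash
ls; mkdir -p pics; python3 - <<'E'
from rig import *
import cv2,numpy as np,pickle
s=read_state();print(s)
d={}
for n in("top","scene"):
    c=capture(n);d[n]=c;cv2.imwrite(f"pics/{n}0.png",c["image"][:,:,::-1])
    print(n,c["vertical_fov"],c["cx"],c["cy"],np.round(c["world_from_camera"],4).tolist())
pickle.dump(d,open("d0.pkl","wb"))
E
```

```text
pics
{'time_s': 0.0, 'joint_positions': array([-8.53425263e+01,  3.02786807e+01,  8.21563984e+01, -4.26660101e-04,
        6.76885814e+01, -1.02252265e+01]), 'qvel': array([ 0.07725651, -0.0549846 , -0.01966028,  0.02728589,  0.01597598,
       -0.03430892]), 'tau': array([-2.77496301e-04, -4.40042818e+01, -1.76595801e+01,  6.34020218e-02,
        5.83493756e-02, -1.58813668e-04]), 'position': array([ 0.16051816, -0.6033349 ,  0.24657457]), 'tcp_rot': array([[ 9.66452980e-01,  2.56843542e-01, -1.82116129e-04],
       [ 2.56843331e-01, -9.66450660e-01,  2.15059499e-03],
       [ 3.76360182e-04, -2.12522425e-03, -9.99997671e-01]]), 'force': array([-0.0244801 , -0.57595136, -0.79896595]), 'moment': array([-0.06774667, -0.02217494, -0.00380222]), 'grasp_force': 0.0, 'opening': 0.9968623243870249}
top 54.424808731659574 324.60785768222513 201.31872321434332 [[0.0097, -0.9863, 0.1645, 0.3626], [-0.9996, -0.0137, -0.0229, 0.0819], [0.0249, -0.1642, -0.9861, 1.0422], [0.0, 0.0, 0.0, 1.0]]
scene 56.93517828504045 321.94459284240855 198.80124548146193 [[0.4279, 0.6808, -0.5945, 1.0358], [0.9037, -0.3327, 0.2694, -0.1638], [-0.0144, -0.6525, -0.7577, 0.7071], [0.0, 0.0, 0.0, 1.0]]
```

View pics/top0.png

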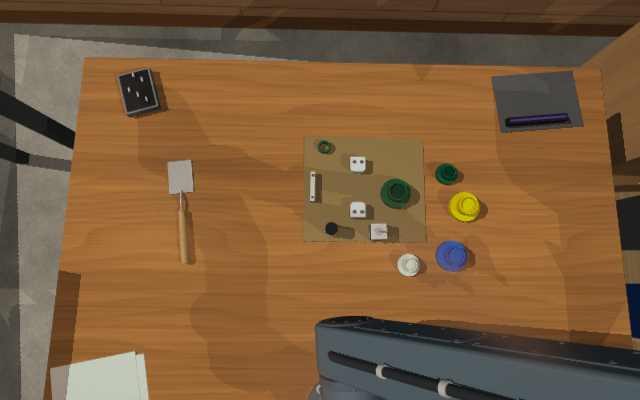

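View pics/scene0.png

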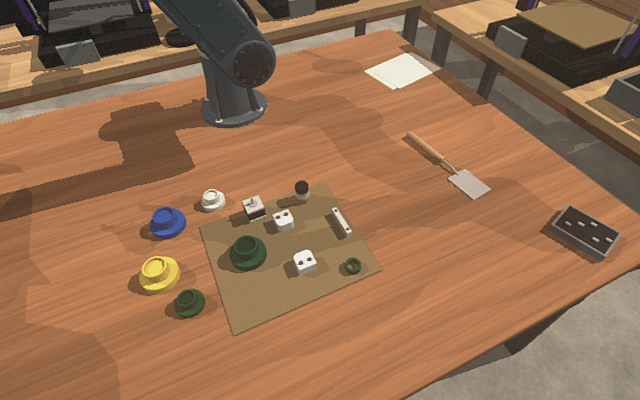

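The top view shows the plate (cols 303–426, rows 137–243), blocks at (358,164) and (358,210), stop bar at (312,187) and part at (396,193). The gap runs leftwards in the image (world +y). The scene view agrees with this. Next I'll measure.

```bash
cat > h.py <<'E'
import numpy as np,cv2
def ray(c,uv,z,T=None):
    T=c["world_from_camera"] if T is None else T
    f=200/np.tan(np.radians(c["vertical_fov"]/2))
    uv=np.atleast_2d(np.array(uv,float))
    d=np.c_[(uv[:,0]-c["cx"])/f,(uv[:,1]-c["cy"])/f,np.ones(len(uv))]@T[:3,:3].T
    o=T[:3,3]
    return o+d*((z-o[2])/d[:,2])[:,None]
def blobs(mask,amin=30):
    mask=cv2.morphologyEx(mask.astype(np.uint8),cv2.MORPH_CLOSE,np.ones((3,3)))
    cs,_=cv2.findContours(mask,cv2.RETR_EXTERNAL,cv2.CHAIN_APPROX_NONE)
    return [c[:,0,:] for c in cs if cv2.contourArea(c)>amin]
E
python3 - <<'E'
import pickle
from h import *
d=pickle.load(open("d0.pkl","rb"))
for n in d:
    c=d[n];hsv=cv2.cvtColor(c["image"],cv2.COLOR_RGB2HSV);H,S,V=[hsv[...,i].astype(int) for i in range(3)]
    print(n)
    for p,l in(((390,150),'plate'),((340,200),'plate'),((358,164),'blk'),((396,205),'part'),((250,200),'tbl')):
        if n=="top":print(l,hsv[p[1],p[0]])
    for l,m,z in(("white",(S<50)&(V>150),.028),("green",(H>60)&(H<95)&(S>90)&(V<110),.022)):
        for b in blobs(m):
            r=cv2.minAreaRect(ray(c,b,z)[:,:2].astype(np.float32)*1000)
            if 200<r[0][0]<800 and abs(r[0][1])<350: print(l,b.mean(0).round(1),np.round(r[0],1),np.round(r[1],1),round(r[2],1))
E
```

```text
top
plate [ 19 128 137]
plate [ 19 127 139]
blk [ 85   8 201]
part [ 62 105  75]
tbl [ 15 169 157]
white [407.4 264.7] [ 369.4 -155.6] [50.3 55.3] 81.9
white [378.4 231. ] [456.3 -83.6] [39.4 40.1] 0.7
white [357.2 209.4] [512.4 -27.5] [37.2 37.8] 89.9
white [312.  185.3] [572.9  92.3] [76.  10.7] 0.8
white [357.1 163.1] [636.3 -28. ] [36.1 38.4] 0.9
green [396.  194.1] [ 560.2 -132.1] [75.1 74.1] 63.3
green [446.2 173.4] [ 614.  -270.6] [52.9 55.5] 0.9
green [323.7 146.3] [684.2  62.7] [31.1 30. ] 0.7
scene
white [304.2 259.6] [639.4 -29.5] [41.3 42.8] 88.6
white [284.1 218.5] [522.  -28.9] [55.7 40.2] 0.3
white [341.2 220.2] [580.2  89.6] [80.3 12.3] 0.7
white [252.5 204.3] [444.3 -79.8] [45.5 40.5] 2.2
white [212.6 199.6] [ 385.1 -159.7] [56.4 61.4] 64.0
```

Call:
step_arm([
  [0.81, -0.46, 0, 0, 0, -0.83, 0.17],
  [0.81, -0.46, 0, 0, 0, -0.83, 0.17],
  [0.81, -0.46, 0, 0, 0, -0.83, 0.17],
  [0.81, -0.46, 0, 0, 0, -0.83, 0.17],
  [0.81, -0.46, 0, 0, 0, -0.83, 0.17],
  [0.81, -0.46, 0, 0, 0, -0.83, 0.17],
  [0.81, -0.46, 0, 0, 0, -0.83, 0.17],
  [0.81, -0.46, 0, 0, 0, -0.83, 0.17],
])

```text
time_s: 0.77
position: [0.3629, -0.403, 0.2471]
tcp_rot: [[0.608, 0.794, 0.0], [0.794, -0.608, 0.004], [0.003, -0.002, -1.0]]
force: [-0.5, 0.1, -0.3]
opening: 0.481
grasp_force: 0.0
```

Call:
step_arm([
  [0.96, 0.09, 0, 0, 0, -0.845, 0.17],
  [0.96, 0.09, 0, 0, 0, -0.845, 0.17],
  [0.96, 0.09, 0, 0, 0, -0.845, 0.17],
  [0.96, 0.09, 0, 0, 0, -0.845, 0.17],
  [0.96, 0.09, 0, 0, 0, -0.845, 0.17],
  [0.96, 0.09, 0, 0, 0, -0.845, 0.17],
  [0.96, 0.09, 0, 0, 0, -0.845, 0.17],
  [0.96, 0.09, 0, 0, 0, -0.845, 0.17],
])

```text
time_s: 1.43
position: [0.5616, -0.1922, 0.2473]
tcp_rot: [[-0.01, 1.0, 0.003], [1.0, 0.01, 0.002], [0.002, 0.003, -1.0]]
force: [0.1, -1.1, 0.2]
opening: 0.416
grasp_force: 0.0
```

```bash
python3 - <<'E'
from rig import *
import cv2,numpy as np,pickle
s=read_state();c=capture("wrist")
pickle.dump((s,c),open("w1.pkl","wb"));cv2.imwrite("pics/w1.png",c["image"][:,:,::-1])
print(s["time_s"],s["position"],s["tcp_rot"].round(4),s["opening"],np.round(c["T_tool_cam"],3),s["joint_positions"].round(1))
E
```

```text
1.4333 [ 0.56164283 -0.19224624  0.24733057] [[-0.0103  0.9999  0.0031]
 [ 0.9999  0.0103  0.002 ]
 [ 0.002   0.0032 -1.    ]] 0.415555586463498 [[-0.001 -0.97  -0.244  0.067]
 [ 1.    -0.001  0.002 -0.001]
 [-0.002 -0.244  0.97  -0.137]
 [ 0.     0.     0.     1.   ]] [-29.8  27.8  86.8   0.2  65.3 -30.4]
```

View pics/w1.png

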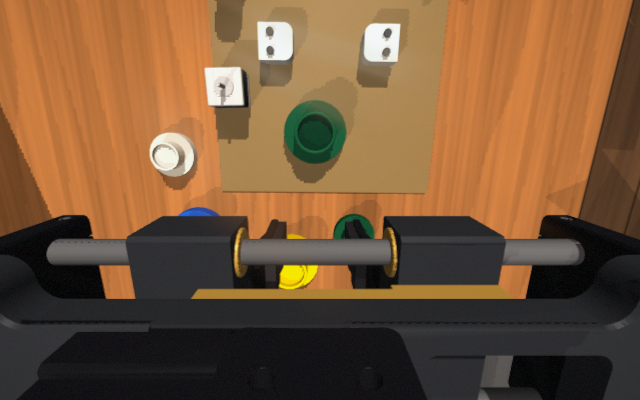

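The wrist view shows the blocks at (275,42) and (382,43), the part at (315,131), the motor at (226,87) and the plate's near edge at row 192. I'll measure from this view.

```bash
cat >> h.py <<'E'
def wT(s,c):
    T=np.eye(4);T[:3,:3]=s["tcp_rot"];T[:3,3]=s["position"];return T@c["T_tool_cam"]
def wmeas(s,c):
    T=wT(s,c);hsv=cv2.cvtColor(c["image"],cv2.COLOR_RGB2HSV);H,S,V=[hsv[...,i].astype(int) for i in range(3)]
    for l,m,z in(("white",(S<50)&(V>150),.028),("green",(H>60)&(H<95)&(S>90)&(V<130),.022),("plate",(H>=17)&(H<=24)&(S>90)&(S<150)&(V>90),.004)):
        for b in blobs(m,100):
            w=ray(c,b,z,T)[:,:2].astype(np.float32)*1000
            r=cv2.minAreaRect(w);(x,y),R=cv2.minEnclosingCircle(w)
            print(l,b.mean(0).round(),"rect",np.round(r[0],1),np.round(r[1],1),round(r[2],1),"ctr",round(x,1),round(y,1),round(R,1),"min",w.min(0),"max",w.max(0))
E
python3 - <<'E'
import pickle
from h import *
s,c=pickle.load(open("w1.pkl","rb"));wmeas(s,c)
E
```

```text
white [172. 154.] rect [ 378.5 -161.1] [55.1 53.1] 0.6 ctr 378.5 -160.9 28.1 min [ 350.90588 -187.69997] max [ 405.9994  -134.46698]
white [224.  86.] rect [451.1 -79. ] [43.  42.9] 1.5 ctr 451.2 -78.6 29.0 min [ 429.23636  -100.633484] max [472.93375 -57.33665]
white [382.  42.] rect [636.9 -29. ] [41.2 40.1] 0.6 ctr 639.1 -29.1 26.0 min [616.4444 -49.126 ] max [657.4699    -8.842592]
white [274.  41.] rect [513.3 -29.1] [40.  40.1] 89.5 ctr 511.3 -29.1 25.7 min [493.14093  -49.160873] max [533.4745    -9.175832]
green [353. 226.] rect [ 616.2 -258.3] [54.9 35.3] 0.4 ctr 616.6 -267.5 28.0 min [ 588.8182  -276.11423] max [ 643.7671  -240.64723]
green [313. 134.] rect [ 557.6 -138.1] [64.2 77.7] 63.9 ctr 560.6 -132.3 39.0 min [ 522.75464 -169.95361] max [599.40326  -97.827034]
plate [321.  91.] rect [575.2 -94.3] [238.4 288.3] 89.8 ctr 575.2 -93.5 185.8 min [ 430.87872 -213.66533] max [719.5294    24.519186]
```

Call:
step_arm([
  [0, 0, 0.35, 0, 0, 0, 0.17],
  [0, 0, 0.45, 0, 0, 0, 0.17],
  [0, 0, 0.55, 0, 0, 0, 0.17],
  [0, 0, 0.62, 0, 0, 0, 0.17],
  [0, 0, 0.67, 0, 0, 0, 0.17],
  [0, 0, 0.7, 0, 0, 0, 0.17],
  [0, 0, 0.7, 0, 0, 0, 0.17],
  [0, 0, 0.7, 0, 0, 0, 0.17],
])

```text
time_s: 2.15
position: [0.5577, -0.1983, 0.0381]
tcp_rot: [[-0.003, 1.0, 0.0], [1.0, 0.003, -0.0], [-0.0, 0.0, -1.0]]
force: [-0.1, -0.2, 0.4]
opening: 0.414
grasp_force: 0.0
```

Call:
step_arm([
  [0.02, 0.01, 0, 0, 0, 0, 0.17],
  [0.035, 0.01, 0, 0, 0, 0, 0.17],
  [0.05, 0.01, 0, 0, 0, 0, 0.17],
  [0.065, 0.01, 0, 0, 0, 0, 0.17],
  [0.075, 0.013, 0, 0, 0, 0, 0.17],
  [0.085, 0.016, 0, 0, 0, 0, 0.17],
  [0.095, 0.019, 0, 0, 0, 0, 0.17],
  [0.105, 0.022, 0, 0, 0, 0, 0.17],
])

```text
time_s: 2.82
position: [0.5644, -0.1654, 0.0378]
tcp_rot: [[-0.005, 1.0, 0.0], [1.0, 0.005, -0.0], [-0.0, 0.0, -1.0]]
force: [-0.6, -0.4, 1.4]
opening: 0.416
grasp_force: 0.7
```

```bash
cat > look.py <<'E'
from rig import *
import cv2,pickle,sys
from h import *
s=read_state();c=capture("wrist");t=capture("top")
pickle.dump((s,c,t),open(sys.argv[1]+".pkl","wb"));cv2.imwrite(f"pics/{sys.argv[1]}.png",c["image"][:,:,::-1])
print(s["time_s"],s["position"].round(4),s["force"].round(1),s["tcp_rot"][:,0].round(4));wmeas(s,c)
E
python3 look.py w2
```

```text
2.8167 [ 0.5644 -0.1654  0.0378] [-0.6 -0.4  1.4] [-4.8e-03  1.0e+00 -4.0e-04]
white [ 23. 208.] rect [ 401.7 -140.1] [39.5 25.7] 18.2 ctr 403.9 -146.7 20.2 min [ 386.33633 -157.29668] max [ 424.11758 -128.02534]
white [157.  89.] rect [485.3 -81.8] [ 3.1 36.5] 1.8 ctr 483.9 -81.8 18.2 min [ 483.2082  -100.02031] max [486.39142  -63.564785]
white [67. 79.] rect [442.  -78.3] [54.  45.8] 1.5 ctr 444.3 -78.2 32.1 min [ 414.88574 -101.27883] max [469.02255  -55.037106]
white [477.   8.] rect [637.3 -44.8] [39.3  7. ] 0.3 ctr 637.3 -44.8 19.9 min [617.61115  -48.348553] max [656.94037  -41.211014]
white [205.   7.] rect [512.9 -45. ] [39.   6.1] 0.3 ctr 512.9 -44.6 19.7 min [493.4366   -48.187546] max [532.4508 -41.8528]
green [313. 167.] rect [ 561.  -124.3] [68.1 78.2] 66.0 ctr 563.5 -120.0 39.7 min [ 524.4476  -158.49348] max [602.1112  -82.62196]
green [347. 104.] rect [580.4 -86.8] [ 4.2 31.3] 61.1 ctr 579.6 -88.3 15.6 min [565.7334 -95.484 ] max [593.5009   -81.083275]
plate [516. 278.] rect [ 700.5 -200.9] [21.  23.9] 0.2 ctr 700.6 -200.9 15.6 min [ 689.9795  -212.87862] max [ 711.0255  -188.98291]
plate [315. 277.] rect [ 563.7 -198.2] [51.3 17.5] 0.2 ctr 563.7 -204.0 25.8 min [ 538.0569  -207.02061] max [ 589.32874 -189.35431]
plate [126. 279.] rect [ 434.4 -200.9] [22.2  7.3] 89.9 ctr 434.4 -200.9 11.6 min [ 430.76575 -212.00221] max [ 438.0471  -189.79031]
plate [315. 235.] rect [ 563.8 -166.3] [37.5  7. ] 0.2 ctr 563.8 -166.3 19.0 min [ 545.05707 -169.8679 ] max [ 582.57324 -162.73506]
plate [320. 109.] rect [ 575.3 -100.9] [289.3 137.7] 0.2 ctr 575.3 -100.9 160.0 min [ 430.82895 -170.2363 ] max [719.7223   -31.593073]
```

View pics/w2.png

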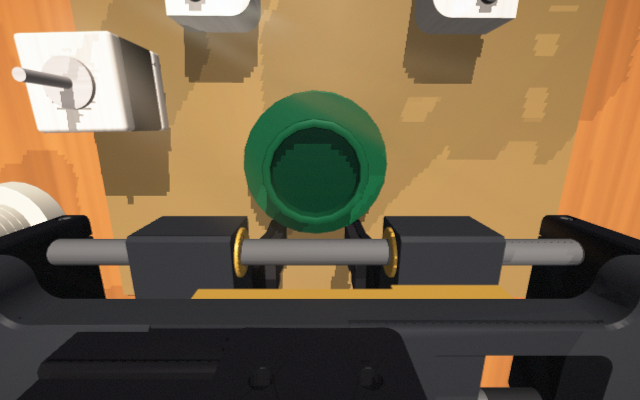

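The fingertips are cradling the flange. The part is at (0.5635, -0.120), the centreline is at x≈0.575, and the block corners are at the top edge of the picture. I'll continue diagonally onto the centreline.

Call:
step_arm([
  [0.015, 0.005, 0, 0, 0, 0, 0.17],
  [0.03, 0.01, 0, 0, 0, 0, 0.17],
  [0.045, 0.015, 0, 0, 0, 0, 0.17],
  [0.06, 0.02, 0, 0, 0, 0, 0.17],
  [0.075, 0.025, 0, 0, 0, 0, 0.17],
  [0.09, 0.03, 0, 0, 0, 0, 0.17],
  [0.105, 0.035, 0, 0, 0, 0, 0.17],
  [0.115, 0.037, 0, 0, 0, 0, 0.17],
])

```text
time_s: 3.58
position: [0.5753, -0.1302, 0.0375]
tcp_rot: [[-0.005, 1.0, -0.0], [1.0, 0.005, 0.0], [0.0, -0.0, -1.0]]
force: [1.1, -2.1, -0.4]
opening: 0.414
grasp_force: 0.3
```

```bash
python3 look.py w3
```

```text
3.5833 [ 0.5753 -0.1302  0.0375] [ 1.1 -2.1 -0.4] [-4.9e-03  1.0e+00  2.0e-04]
white [ 14. 169.] rect [414.1 -86.1] [6.1 5.9] 0.2 ctr 414.4 -85.7 3.5 min [411.0832  -89.04982] max [417.18762 -83.16058]
white [ 62. 161.] rect [442.8 -81.9] [49.5 45.8] 1.3 ctr 443.5 -81.8 32.7 min [ 418.00412 -105.07358] max [467.01215 -58.5979 ]
white [449.  50.] rect [637.  -28.3] [39.9 40.2] 89.9 ctr 639.6 -28.3 26.0 min [616.9      -48.271442] max [657.1251    -8.349608]
white [186.  48.] rect [513.4 -28. ] [40.3 39.7] 0.3 ctr 510.9 -28.2 26.1 min [493.32587 -47.94317] max [533.5268    -8.076472]
green [319. 152.] rect [574.2 -84.6] [77.8 77.2] 8.9 ctr 574.2 -84.6 39.5 min [ 535.3518   -123.213905] max [613.1837   -45.449203]
plate [514. 279.] rect [ 710.  -166.3] [18.7 25.4] 0.2 ctr 710.0 -166.3 15.4 min [ 700.6183  -179.00766] max [ 719.3058  -153.59206]
plate [315. 277.] rect [ 574.9 -162.8] [50.5 17.5] 0.2 ctr 574.9 -168.6 25.4 min [ 549.6417  -171.65591] max [ 600.13275 -154.03732]
plate [119. 282.] rect [ 440.  -167.2] [18.4 25.3] 0.2 ctr 439.6 -167.2 15.4 min [ 430.77332 -179.8796 ] max [ 449.1604  -154.50401]
plate [316. 235.] rect [ 574.6 -132.7] [36.9  6.9] 5.6 ctr 574.5 -131.1 18.5 min [ 555.98834 -134.57193] max [ 592.81104 -127.44383]
plate [315. 115.] rect [575.4 -65.8] [289.3 137.4] 0.2 ctr 575.1 -65.8 159.9 min [ 430.96265 -135.02344] max [719.7537      3.4577124]
```

View pics/w3.png

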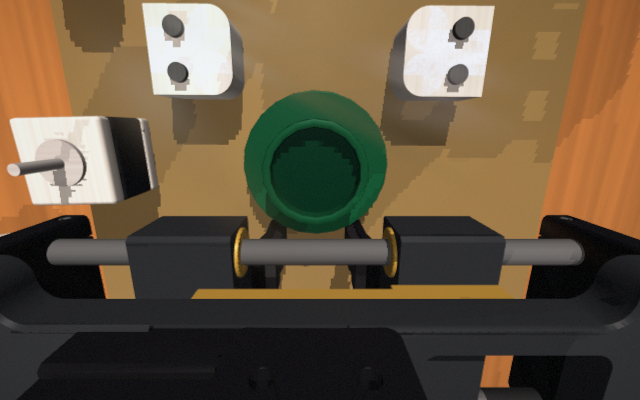

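The part is now at x 574.2 and the gap centre at 575.2, with a heading of about 90.2°. Going straight in with a 1 mm sideways correction.

Call:
step_arm([
  [0.015, 0.003, 0, 0, 0, 0, 0.17],
  [0.03, 0.003, 0, 0, 0, 0, 0.17],
  [0.045, 0.003, 0, 0, 0, 0, 0.17],
  [0.06, 0.003, 0, 0, 0, 0, 0.17],
  [0.075, 0.003, 0, 0, 0, 0, 0.17],
  [0.09, 0.003, 0, 0, 0, 0, 0.17],
  [0.105, 0.003, 0, 0, 0, 0, 0.17],
  [0.12, 0.003, 0, 0, 0, 0, 0.17],
])

```text
time_s: 4.35
position: [0.5758, -0.0944, 0.0375]
tcp_rot: [[-0.005, 1.0, -0.0], [1.0, 0.005, 0.0], [0.0, -0.0, -1.0]]
force: [-1.2, -0.3, -0.8]
opening: 0.413
grasp_force: 0.3
```

```bash
python3 look.py w4
```

```text
4.35 [ 0.5758 -0.0944  0.0375] [-1.2 -0.3 -0.8] [-0.0047  1.      0.    ]
white [ 80. 210.] rect [443.1 -75.3] [49.  27.8] 0.2 ctr 443.7 -73.5 26.5 min [418.5827   -89.147224] max [467.5176   -61.259037]
white [131. 187.] rect [469.6 -66.5] [36.6 22.6] 0.2 ctr 469.9 -65.0 20.5 min [451.3161   -77.712975] max [487.90125  -55.139828]
white [437. 125.] rect [635.4 -28.2] [43.5 39.9] 0.3 ctr 637.3 -27.9 27.5 min [613.5733   -48.147346] max [657.16144   -8.223946]
white [195. 123.] rect [515.4 -27.9] [40.3 44.1] 89.6 ctr 513.2 -27.6 27.5 min [493.29498  -48.048954] max [537.48065   -7.831757]
green [313. 166.] rect [572.1 -53.2] [68.  78.2] 60.5 ctr 574.7 -49.0 39.5 min [535.893    -87.477776] max [613.94104  -11.706864]
green [340.  99.] rect [587.7 -13.7] [ 3.7 26.5] 68.9 ctr 587.4 -14.3 13.2 min [575.029    -19.502367] max [599.79376   -9.685118]
plate [495. 366.] rect [ 710.4 -202. ] [17.6 21.1] 0.1 ctr 710.4 -201.9 13.3 min [ 701.61523 -212.54729] max [ 719.171   -191.41307]
plate [119. 284.] rect [ 440.1 -132.6] [18.3 23.1] 0.2 ctr 440.1 -132.6 14.5 min [ 430.91632 -144.131  ] max [ 449.24094  -120.982124]
plate [514. 278.] rect [ 710.3 -130.6] [25.4 18.2] 89.9 ctr 710.2 -130.6 15.2 min [ 701.1613 -143.3291] max [ 719.42255 -117.9061 ]
plate [316. 277.] rect [ 575.4 -127.1] [50.5 17.5] 0.2 ctr 575.4 -132.7 25.4 min [ 550.13055 -135.9329 ] max [ 600.6404  -118.31149]
plate [317. 235.] rect [575.1 -95.3] [37.4  7. ] 0.2 ctr 575.1 -94.9 18.9 min [556.4475 -98.8344] max [593.7986  -91.71067]
plate [319. 113.] rect [575.5 -30. ] [289.  137.5] 0.2 ctr 576.0 -28.7 159.1 min [431.12512  -98.920044] max [719.83203  39.18624]
```

Call:
step_arm([
  [0.015, 0.001, 0, 0, 0, 0, 0.17],
  [0.03, 0.001, 0, 0, 0, 0, 0.17],
  [0.045, 0.001, 0, 0, 0, 0, 0.17],
  [0.06, 0.001, 0, 0, 0, 0, 0.17],
  [0.075, 0.001, 0, 0, 0, 0, 0.17],
  [0.09, 0.001, 0, 0, 0, 0, 0.17],
  [0.105, 0.001, 0, 0, 0, 0, 0.17],
  [0.12, 0.001, 0, 0, 0, 0, 0.17],
])

```text
time_s: 5.12
position: [0.576, -0.0585, 0.0376]
tcp_rot: [[-0.005, 1.0, -0.0], [1.0, 0.005, 0.0], [0.0, -0.0, -1.0]]
force: [-0.4, -2.2, 0.4]
opening: 0.412
grasp_force: 0.4
```

```bash
python3 look.py w5 | grep -v plate
```

```text
5.1167 [ 0.576  -0.0585  0.0376] [-0.4 -2.2  0.4] [-0.0046  1.      0.    ]
white [115. 282.] rect [457.4 -80.9] [15.9 21.9] 0.6 ctr 457.3 -81.0 13.1 min [449.3595  -91.75189] max [465.3653  -69.94995]
white [112. 236.] rect [460.1 -52. ] [21.3  2.4] 0.2 ctr 460.1 -52.0 10.7 min [449.4807  -53.20099] max [470.75354  -50.715466]
white [429. 186.] rect [635.2 -22.4] [43.7 33.1] 0.2 ctr 635.2 -23.9 26.4 min [613.3648  -38.97839] max [657.0773     -5.8895144]
white [202. 185.] rect [515.  -22.6] [43.8 33.6] 0.2 ctr 515.0 -23.9 26.5 min [493.17792 -39.40638] max [536.8626     -5.7252016]
green [310. 169.] rect [572.4 -16.9] [68.1 78.2] 59.6 ctr 574.9 -13.0 39.5 min [536.061    -51.534016] max [614.1146    23.754776]
green [345. 103.] rect [591.2  20.7] [ 4.2 31.7] 63.2 ctr 590.3 19.1 15.8 min [576.23535  11.89841] max [604.4469    26.262465]
green [532.  25.] rect [681.4  54.9] [39.9 26.1] 0.3 ctr 681.3 59.0 20.6 min [661.4255    41.888096] max [701.3266   68.05839]
```

View pics/w5.png

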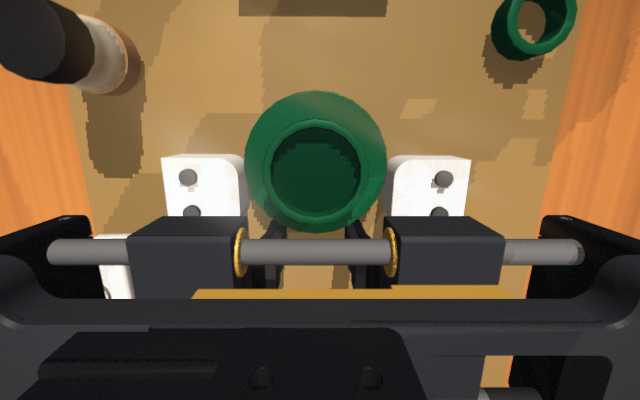

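The flange is inside the gap (the part spans cols 245–386 between the blocks), and the jar and ring are clear. Continuing.

Call:
step_arm([
  [0.02, 0.0, 0, 0, 0, 0, 0.17],
  [0.04, 0.0, 0, 0, 0, 0, 0.17],
  [0.06, 0.0, 0, 0, 0, 0, 0.17],
  [0.08, 0.0, 0, 0, 0, 0, 0.17],
  [0.1, 0.0, 0, 0, 0, 0, 0.17],
  [0.12, 0.0, 0, 0, 0, 0, 0.17],
  [0.14, 0.0, 0, 0, 0, 0, 0.17],
  [0.155, 0.0, 0, 0, 0, 0, 0.17],
])

```text
time_s: 5.88
position: [0.5757, -0.0116, 0.0375]
tcp_rot: [[-0.005, 1.0, -0.0], [1.0, 0.005, 0.0], [0.0, -0.0, -1.0]]
force: [-0.3, -1.5, -0.9]
opening: 0.414
grasp_force: 0.3
```

```bash
python3 look.py w6 | grep -v plate
```

```text
5.8833 [ 0.5757 -0.0116  0.0375] [-0.3 -1.5 -0.9] [-5.e-03  1.e+00  1.e-04]
white [317.  48.] rect [575.4  91.7] [12.  77.8] 89.9 ctr 575.5 92.2 39.1 min [536.5647   85.73348] max [614.32434   97.787155]
green [313. 166.] rect [572.9  29.9] [68.4 78. ] 69.7 ctr 574.7 34.0 39.6 min [535.7449    -4.632427] max [613.6776    70.636154]
green [352. 106.] rect [594.4  65.8] [ 3.7 28.4] 56.4 ctr 593.7 64.7 14.2 min [581.6107    57.270924] max [605.79333   72.201805]
green [528. 102.] rect [684.3  68.5] [21.4 37.7] 72.3 ctr 682.9 64.2 18.8 min [665.0254    54.045128] max [701.3061   78.97755]
```

Call:
step_arm([
  [0.01, 0, 0, 0, 0, 0, 0.17],
  [0.02, 0, 0, 0, 0, 0, 0.17],
  [0.028, 0, 0, 0, 0, 0, 0.17],
  [0.034, 0, 0, 0, 0, 0, 0.17],
  [0.038, 0, 0, 0, 0, 0, 0.17],
  [0.041, 0, 0, 0, 0, 0, 0.17],
  [0.043, 0, 0, 0, 0, 0, 0.17],
  [0.043, 0, 0, 0, 0, 0, 0.17],
])

```text
time_s: 6.65
position: [0.5757, 0.0005, 0.0376]
tcp_rot: [[-0.004, 1.0, 0.0], [1.0, 0.004, 0.0], [0.0, 0.0, -1.0]]
force: [0.7, -0.3, -0.6]
opening: 0.414
grasp_force: 0.2
```

```bash
python3 look.py w7 | grep -v plate
```

```text
6.65 [5.757e-01 5.000e-04 3.760e-02] [ 0.7 -0.3 -0.6] [-0.0045  1.      0.    ]
white [108. 147.] rect [467.   56.7] [ 5.  17.4] 73.6 ctr 466.7 55.6 8.7 min [458.18616   52.497017] max [475.1541    59.175823]
white [317.  75.] rect [575.5  91.9] [11.7 77.6] 89.8 ctr 575.6 91.4 39.0 min [536.70294  85.99303] max [614.2614    97.785805]
green [510. 157.] rect [682.4  51.5] [10.8 29.7] 83.7 ctr 682.4 51.6 15.0 min [667.36804   46.086365] max [697.3807   58.04169]
green [525. 113.] rect [686.2  74.6] [ 9.1 30.4] 78.7 ctr 685.8 72.2 15.4 min [671.25116  67.10754] max [700.26666  79.26237]
green [313. 167.] rect [572.1  40.9] [65.8 78. ] 66.2 ctr 574.6 46.0 39.6 min [535.89716     7.4154544] max [613.8527    82.208496]
```

View pics/w7.png

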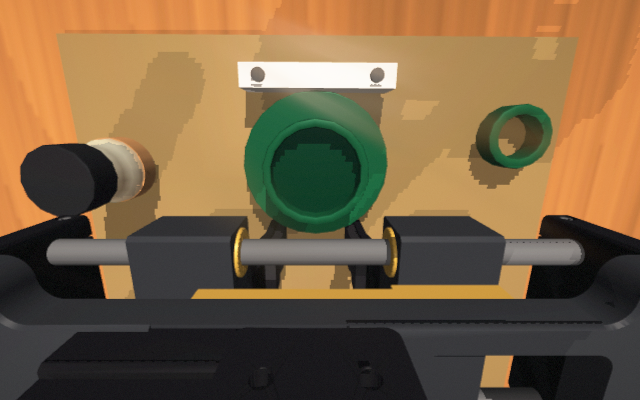

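The flange rim (row 92) sits just short of the bar's face (row 88), and there is no contact force yet. I'll nudge it on gently.

Call:
step_arm([
  [0.002, 0, 0, 0, 0, 0, 0.17],
  [0.004, 0, 0, 0, 0, 0, 0.17],
  [0.006, 0, 0, 0, 0, 0, 0.17],
  [0.006, 0, 0, 0, 0, 0, 0.17],
])

```text
time_s: 7.08
position: [0.5759, 0.0015, 0.0376]
tcp_rot: [[-0.005, 1.0, 0.0], [1.0, 0.005, -0.001], [-0.001, 0.0, -1.0]]
force: [0.0, -4.6, -0.5]
opening: 0.414
grasp_force: 1.9
```

Call:
step_arm([
  [0.002, 0, 0, 0, 0, 0, 0.17],
  [0.004, 0, 0, 0, 0, 0, 0.17],
  [0.004, 0, 0, 0, 0, 0, 0.17],
])

```text
time_s: 7.33
position: [0.5762, 0.0018, 0.0377]
tcp_rot: [[-0.006, 1.0, 0.001], [1.0, 0.006, -0.002], [-0.002, 0.001, -1.0]]
force: [-0.5, -7.6, -1.0]
opening: 0.416
grasp_force: 3.4
```

Force builds while the tool stalls, so the part is against the stop. Backing off, then lifting.

Call:
step_arm([
  [-0.01, 0, 0, 0, 0, 0, 0.17],
  [-0.03, 0, 0, 0, 0, 0, 0.17],
  [-0.05, 0, 0, 0, 0, 0, 0.17],
  [-0.05, 0, 0, 0, 0, 0, 0.17],
  [-0.05, 0, -0.1, 0, 0, 0, 0.17],
  [-0.05, 0, -0.22, 0, 0, 0, 0.17],
  [-0.05, 0, -0.35, 0, 0, 0, 0.17],
  [-0.05, 0, -0.48, 0, 0, 0, 0.17],
])

```text
time_s: 8.0
position: [0.575, -0.0112, 0.1825]
tcp_rot: [[-0.004, 1.0, -0.002], [1.0, 0.004, 0.001], [0.001, -0.002, -1.0]]
force: [0.7, 0.1, -0.9]
opening: 0.415
grasp_force: 0.0
```

Call:
step_arm([
  [0, 0, -0.1, 0, 0, 0, 0.17],
  [-0.05, 0, -0.15, 0, 0, 0, 0.17],
  [-0.1, 0, -0.2, 0, 0, 0, 0.17],
  [-0.1, 0, -0.2, 0, 0, 0, 0.17],
  [-0.1, 0, -0.2, 0, 0, 0, 0.17],
])

```text
time_s: 8.42
position: [0.576, -0.0417, 0.2421]
tcp_rot: [[-0.003, 1.0, 0.002], [1.0, 0.003, 0.0], [0.0, 0.002, -1.0]]
force: [-0.1, -0.9, 0.1]
opening: 0.417
grasp_force: 0.0
```

```bash
python3 look.py w8 | grep -v plate
```

```text
8.4167 [ 0.576  -0.0417  0.2421] [-0.1 -0.9  0.1] [-3.e-03  1.e+00  4.e-04]
white [220. 206.] rect [450.3 -75.9] [43. 26.] 0.1 ctr 450.6 -75.9 24.5 min [428.78094 -88.90811] max [471.77188 -62.85082]
white [364. 169.] rect [637.1 -27.4] [40.9 41.1] 0.1 ctr 638.5 -28.0 27.4 min [616.64966  -47.943363] max [657.5658     -6.8112593]
white [266. 169.] rect [513.5 -27.6] [41.1 41. ] 0.1 ctr 513.5 -28.0 26.8 min [492.95633  -48.158913] max [534.0707    -7.068013]
white [316.  68.] rect [576.   91.7] [78.7 10.8] 0.2 ctr 576.0 90.5 39.6 min [536.6709  86.1538] max [615.3832   97.20291]
green [308. 120.] rect [566.2  29.2] [38.4 76.5] 63.3 ctr 573.1 42.9 38.3 min [536.1516     8.764145] max [608.03204   62.404217]
green [322.  84.] rect [583.8  76.5] [15.8 54.4] 68.7 ctr 581.9 71.6 27.2 min [556.2452   61.43535] max [608.29895  85.11631]
```

View pics/w8.png

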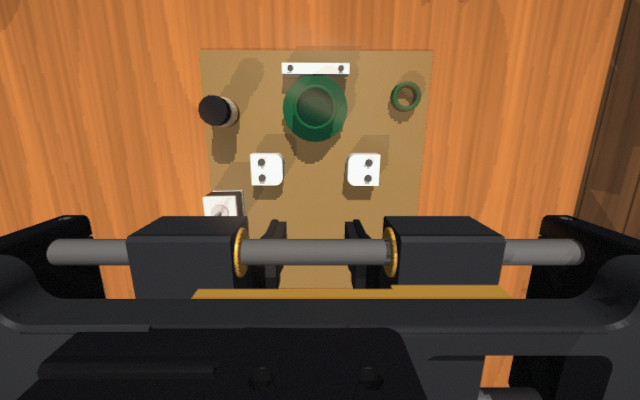

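The part's centre is at y≈0.047 and touching means about 0.047. The bar's face (row 74) meets the flange rim (row 75), and the bystanders are where they started. Handing in.

```bash
python3 -c "
from rig import *
print(hand_in())"
```

```text
the job is handed in; nothing more can be done
None
```

I slid the dark green collar through the gap until it pressed against the stop bar, backed the gripper clear with the other objects unmoved as far as the cameras showed, and handed the job in at about 8.5 s of the 48 s; no verdict was shown.

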